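# Turn the leaf of the colour chart book

## Robot

A 6-joint arm with a two-finger parallel gripper is mounted at the origin on the work surface; the furniture and walls round the work are solid. World frame = base frame: x ahead of the robot, y to its left, z up, the work surface at z = 0. Lengths are in m, angles in rad, forces in N, time in s.
With the tool pointing down it reaches from about 0.25 to 0.8 m from the base axis. Payload 8.5 kg.
Tool frame: the origin (TCP) lies on the mounting face of the last link; the fingertips stand 173 mm ahead of it and the grasp point (between the pads) lies 155 mm ahead of it (manip.hold_point_z is the distance from the TCP to the grasp point, in m); z points along the fingers, y is the line along which they close (so a half turn about z gives the same grasp; the last joint's range is limited). The gripper opens to 85 mm and grips with 20 to 120 N. Pads are 22 mm wide; open, the fingers measure 114 mm over their backs; the gripper's body (76 mm by 85 mm) begins 54 mm behind the grasp point. The pads swing forward as they close: fully open they stand 13 mm farther back than shut.
Start: joints at [-1.312, 0.238, -0.013, 1.319, 0, 1.571], TCP at [0.134, -0.507, 0.405] pointing down, gripper open.
Joint ranges: [-2.66, 2.66], [-1.03, 1.9], [-1.14, 1.46], [-1.82, 2.27], [-1.45, 1.34], [-3.14, 3.14]. Speed limits (rad/s): [2.22, 2.22, 2.79, 3.14, 3.14, 3.14].

## Interface

Orientations are given as a unit quaternion [x, y, z, w].
In Python, from workcell import manip gives the robot as it stands.
- The arm moves only by the tool move_arm, never from a script. Its argument "rows" is one flat list of numbers, 7 for each row, row after row: the shift along the tool's x, y, z in m, then the turn, a rotation vector about the tool's x, y, z in degrees, then the finger opening in m, from 0 to 0.0854. In form: [dx, dy, dz, ax, ay, az, gripper, dx, dy, dz, ax, ay, az, gripper, ...]. A call has 1 to 10 rows; each row shifts and turns the commanded pose from where the row before left it, along the tool's axes as they then stand; what a row does not reach is not made up. A row lasts 1/8 s, in which the tool goes at most 62.5 mm and 10.7 degrees, less where a joint would pass 70% of its speed; a pose out of reach is approached as far as the arm can. A call is refused whole if a number of a shift passes 0.0625 or a number of a turn 10.7, either way. A call with a gripper value outside its range is refused whole. The fingers move at their own pace and stop on an object; "newtons" is the grip in N (left out, the last holds). Time passes only in rows, so rows that do not move let the fingers close. It gives the time, the measured TCP pose, the force, the opening and the grip force at its end, in the units of the state.
- manip.get_state(): the state, without advancing time (a new reading comes with each control period).
- manip.camera(name): name is "scene" or "top" or "wrist"; returns (picture, depth): 384x512x3 uint8, red, green, blue; 384x512 float32, m along the optical axis (not along the pixel's ray), 0 where there is no reading.
- manip.camera_params(name): a dict with "intrinsics" (3x3 intrinsics, pixels), "extrinsics" (4x4, takes a point from camera to world coordinates). Camera axes: x right, y up, looking along -z (the intrinsics and any distortion apply to the point x, -y, -z); pixel columns grow to the right and rows downward; lengths in m; the calibration is good to about 2 mm. A picture is of the moment at which its call begins: read the wrist's pose just before it. camera_params takes no time and is no camera call; for the wrist camera it gives the pose at the moment of the call.
- manip.hand_in(): hands the job in; it is judged then, once.
The state is a dict: "time": time; "q": joint angles; "joint_velocities": joint speeds; "tau": joint torques, N m; "tcp_pos": TCP position; "tool_rot": TCP orientation; "ft_force": force on the tool from outside, world axes, zero at the start; "torque": the same for the moment, N m; "gripper_width": finger opening in m; "grasp_force": force on a finger pad.
Only numpy, scipy, OpenCV 4.12 (cv2) and the standard library are available. Lean on these libraries where they do the work, as an engineer would, in place of code of your own. Each camera call takes 0.05 s, during which the arm holds its last target. There are 200 camera calls.

## Task

The colour comparison book lies open on the bench with its white leaf standing half raised over the right-hand page. Push the leaf over the spine with your fingertips and press it gently down until it lies flat on the left-hand page, then move clear. Only push: do not lift the book or shove it out of its place, and leave the two dropper bottles and the jar standing where they are.

Things in the scene. Friction and masses are not known exactly. Their poses are not given: they have to be found in the camera images.
- spine (a point): Middle of the spine of the colour chart book, on the leaf's hinge axis, 12 mm above the bench. Its x axis runs along the spine (away from the robot, at a yaw of up to 0.45 either way), y points to the left-hand page, z up. Three thin steel rings stand up to 13 mm above the axis at x = -55, 0 and 55 mm, within 13 mm of it.
- book: The loose grey book (about 0.6 to 1.2 kg) lying open on the bench; origin on the bench 12 mm under point spine, same axes. Its two pages are rigid boards 166 mm long along x, reaching from 16 to 128 mm either side of the spine, top 8 mm above the bench.
- leaf (a joint): Angle of the leaf about the spine: 0 = flat on the right-hand page (-y side), 1.57 = upright, 3.14 = flat on the left-hand page (+y side), its rigid stop: the leaf's upper face is then 14 mm above the bench. It starts between 0.5 and 1.0. The hinge is stiff: the leaf stays at any angle where it is left, and yields to about 1 to 2 N at its free edge.
- leaf_edge (a point): Middle of the leaf's free edge, moving with it. The leaf is a rigid white panel with colour patches on both faces, 150 mm along the spine, 4 mm thick, from 14 to 105 mm off the hinge axis (this point is at 105 mm). A red index tab, 32 mm wide, 50 mm toward the far end from the middle, sticks out of the free edge to 117 mm.
- dropper_a: Amber dropper bottle with black bulb, loose bystander, 34 mm across, 102 mm tall, upright, origin under its base. The three bystanders stand in changing order: two beyond the far end of the book, one beyond the outer edge of the left-hand page.
- dropper_b: Second amber dropper bottle, like the first; origin under its base.
- jar: Clear jar with red lid, loose bystander, 64 mm across, 85 mm tall, origin under its base.

How it is judged:
At the end, for the whole second after the job is handed in: The leaf lies on the left-hand page within 0.08 rad of flat (free edge at most about 8 mm up) and at rest, the book lies flat on the bench, and the three bystanders stand upright (value of joint leaf above 3.06 rad and velocity of joint leaf below 0.05 rad/s and height (world z) of spine below 0.016 m and angle between spine's own z axis and vertical below 0.05 rad and angle between each of dropper_a, dropper_b, jar's own z axis and vertical below 0.15 rad); the robot touches nothing.
It fails at once if the book is lifted or tipped (spine raised more than 10 mm, or tilted more than 0.15 rad) (height (world z) of spine above 0.022 m or angle between spine's own z axis and vertical above 0.15 rad).
It fails at once if the book is shoved more than 30 mm from its place (distance of spine from where it was at the start of the episode above 0.03 m).
It fails at once if the leaf is pinched or pressed hard (more than 50 N) (contact force between the fingers and leaf above 50 N).
It fails at once if a dropper bottle or the jar is moved more than 15 mm or tipped more than 0.3 rad (distance of any of dropper_a, dropper_b, jar from where it was at the start of the episode above 0.015 m or angle between any of dropper_a, dropper_b, jar's own z axis and vertical above 0.3 rad).
It also fails if it takes over 40 s, if anything falls off the work surface, if the arm or the gripper's body presses on something with over 40 N, if the wrist force passes 120 N, or if a joint passes its speed limit or range.

## Working session

There is one attempt and no reset: what is moved stays moved. The work goes in short steps, Python scripts to look and compute and a tool call to move; the robot and the scene stay as the last step left them, time stands still between calls to the robot, and variables do not carry over. Pictures are saved under pics/ and viewed, at most 10 in all, crops included, and the job is handed in when it is done.

Besides the shell and the picture viewer there is one more tool, called after "Emit:" as name(argument=value, ...) on one line, values as JSON. move_arm: Moves the arm, as the interface text tells. Its arguments: {"type":"object","properties":{"rows":{"type":"array"},"newtons":{"type":"number"}},"required":["rows"]}

```bash
mkdir -p pics; python3 - <<'E'
from workcell import manip
import cv2,numpy as np
for n in ("top","scene"):
    p,d=manip.camera(n); P=manip.camera_params(n)
    cv2.imwrite(f"pics/{n}0.png",p[:,:,::-1]); np.savez(f"{n}0.npz",p=p,d=d,K=P["intrinsics"],E=P["extrinsics"])
    print(P)
print(manip.get_state())
E
```

```text
{'intrinsics': array([[394.0314808 ,   0.        , 252.62991718],
       [  0.        , 394.0314808 , 189.4121594 ],
       [  0.        ,   0.        ,   1.        ]]), 'extrinsics': array([[-0.02815964,  0.99604165, -0.08430936,  0.4988518 ],
       [-0.99960072, -0.02786257,  0.00469826,  0.04536527],
       [ 0.00233059,  0.08440799,  0.99642855,  0.87976741],
       [ 0.        ,  0.        ,  0.        ,  1.        ]])}
{'intrinsics': array([[427.76900459,   0.        , 255.10460401],
       [  0.        , 427.76900459, 192.1220491 ],
       [  0.        ,   0.        ,   1.        ]]), 'extrinsics': array([[-0.89141301,  0.23325396, -0.38855557,  0.25344282],
       [-0.4524038 , -0.40746564,  0.79328592,  0.70861919],
       [ 0.02671404,  0.88292941,  0.46874515,  0.44220491],
       [ 0.        ,  0.        ,  0.        ,  1.        ]])}
{'time': 0.1, 'q': array([-1.31199602e+00,  2.38700749e-01, -1.41651364e-02,  1.31921302e+00,
       -1.14256260e-05,  1.57079322e+00]), 'joint_velocities': array([ 0.00146085, -0.00049538,  0.00191115, -0.00053401, -0.00161462,
        0.00190118]), 'tau': array([-8.35409664e-04, -5.39719319e+01,  3.47000706e+01,  1.34135221e-02,
       -8.20586342e-05, -1.43304572e-05]), 'tcp_pos': array([ 0.13431718, -0.50736609,  0.40415416]), 'tool_rot': array([ 9.91639071e-01,  1.29040851e-01, -8.84154254e-05, -6.35189344e-04]), 'ft_force': array([-0.58080937,  0.02588389,  0.70304714]), 'torque': array([ 0.0055438 , -0.00585126, -0.04380049]), 'grasp_force': 0.0, 'gripper_width': 0.08510790731520392}
```

View pics/top0.png

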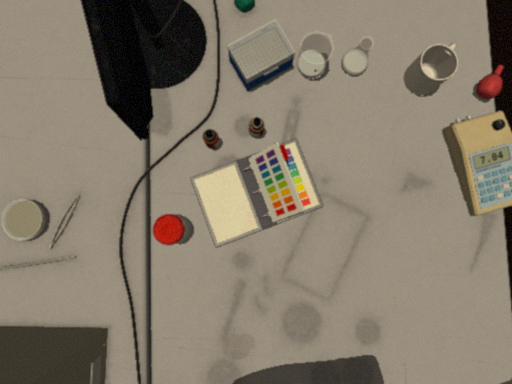

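View pics/scene0.png

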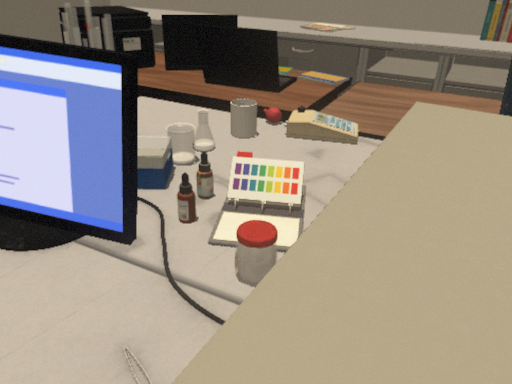

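The top view shows the book with its spine from about (243,160) to (268,226). The leaf with its patches is on the right, the red tab at (284,152), the droppers at (211,138) and (257,127), and the jar at (169,229). The scene view agrees.

```bash
cat > h.py <<'E'
import numpy as np
def cloud(f):
    z=np.load(f); d=z["d"]; K=z["K"]; E=z["E"]
    v,u=np.mgrid[:d.shape[0],:d.shape[1]]
    c=np.stack([(u-K[0,2])/K[0,0]*d,-(v-K[1,2])/K[1,1]*d,-d],-1)
    return c@E[:3,:3].T+E[:3,3], z["p"], d
E
python3 - <<'E'
from h import *
import cv2
W,p,d=cloud("top0.npz")
for n,(u,v) in dict(benchR=(340,230),Lc1=(194,182),Lc2=(217,242),Lpage=(225,205),jar=(169,229),dA=(211,138),dB=(257,127),tab=(285,152),leafR=(318,195),leafm=(300,170),leafnear=(312,200),rt=(296,142),rb=(321,207)).items():
    print(n,W[v,u].round(4))
# white left page
hsv=cv2.cvtColor(p,cv2.COLOR_RGB2HSV)
m=np.zeros(d.shape,bool); m[140:250,185:262]=1
w=((p.min(2)>170)&m).astype(np.uint8)
n,l,s,c=cv2.connectedComponentsWithStats(w); i=1+s[1:,4].argmax()
print(s[i],c[i]); vs,us=np.where(l==i)
q=W[vs,us]; print("z",np.median(q[:,2])); r=cv2.minAreaRect((q[:,:2]*1000).astype(np.float32)); print(r)
# leaf plane: points z>.02 in the region
m[:]=0; m[138:222,240:325]=1
ok=m&(W[...,2]>.025)&(d>0); q=W[ok]; 
# drop dropper
q=q[(q[:,0]<W[138,270][0])]
c0=q.mean(0); 
for _ in range(3):
    c0=q.mean(0); nrm=np.linalg.svd(q-c0,full_matrices=0)[2][2]; res=(q-c0)@nrm; q=q[abs(res)<.004]
nrm*=np.sign(nrm[2]); print("n",nrm,"c",c0,len(q),res.std(),"angle",np.arccos(nrm[2]),"hinge yaw",np.arctan2(nrm[1],nrm[0]), q.min(0),q.max(0))
E
```

```text
benchR [ 0.4774 -0.1501  0.0009]
Lc1 [0.5928 0.1711 0.0082]
Lc2 [0.4591 0.1226 0.0092]
Lpage [0.5397 0.1033 0.008 ]
jar [0.4911 0.2119 0.0834]
dA [0.6758 0.1246 0.077 ]
dB [0.6964 0.0289 0.0766]
tab [ 0.6389 -0.0256  0.0957]
leafR [ 0.5562 -0.1035  0.0074]
leafm [ 0.6127 -0.0652  0.0112]
leafnear [ 0.5452 -0.0891  0.0114]
rt [ 0.676  -0.0587  0.011 ]
rb [ 0.5294 -0.1091  0.0067]Traceback (most recent call last):
  File "<stdin>", line 10, in <module>
ValueError: attempt to get argmax of an empty sequence
```

```bash
python3 - <<'E'
from h import *
import cv2
W,p,d=cloud("top0.npz")
print(p[205,225])
m=np.zeros(d.shape,bool); m[140:250,185:262]=1
w=((p.min(2)>p[205,225].min()-30)&m).astype(np.uint8)
n,l,s,c=cv2.connectedComponentsWithStats(w); i=1+s[1:,4].argmax()
print(s[i],c[i]); vs,us=np.where(l==i)
q=W[vs,us]; print("z",np.median(q[:,2])); print(cv2.minAreaRect((q[:,:2]*1000).astype(np.float32)))
m[:]=0; m[138:222,240:325]=1
# grey+white whole book by height 5..11mm
b=(W[...,2]>.005)&(W[...,2]<.012); b[:135]=0;b[250:]=0;b[:,:188]=0;b[:,326:]=0
n,l,s,c=cv2.connectedComponentsWithStats(b.astype(np.uint8)); i=1+s[1:,4].argmax()
B=W[l==i]; print("book",s[i],cv2.minAreaRect((B[:,:2]*1000).astype(np.float32)))
ok=m&(W[...,2]>.03)&(d>0)&(W[...,0]<.66); q=W[ok]
for _ in range(4):
    c0=q.mean(0); nrm=np.linalg.svd(q-c0,full_matrices=0)[2][2]; res=(q-c0)@nrm; q=q[abs(res)<.004]
nrm*=np.sign(nrm[2]); print("n",nrm,"c",c0,len(q),res.std(),"angle",np.arccos(nrm[2]),"yaw",np.arctan2(-nrm[0],nrm[1]), q.min(0),q.max(0))
E
```

```text
[216 206 160]
[ 194  165   65   79 2996] [225.64018692 203.51268358]
z 0.009588125826760108
((543.6072998046875, 102.07101440429688), (152.8865966796875, 98.91094207763672), 19.44610023498535)
book [ 190  138  133  110 5670] ((566.4017944335938, 33.56919860839844), (167.9029083251953, 255.88548278808594), 19.181623458862305)
n [-0.23217169  0.66883129  0.70623014] c [ 0.5832427  -0.00928343  0.0625252 ] 2295 0.0011299859712290972 angle 0.7866371486621762 yaw 0.3341161188800596 [ 0.50326729 -0.06051694  0.03000015] [0.65986461 0.04515262 0.09949326]
```

```bash
cat >> h.py <<'E'
from scipy.spatial.transform import Rotation as Ro
from workcell import manip
O=np.array([.566,.034]); YAW=.335
e1=np.array([np.cos(YAW),np.sin(YAW)]); e2=np.array([-e1[1],e1[0]])
TIP=.173
def tcp(x,y,ztip): return np.r_[O+x*e1+y*e2, ztip+TIP]
def rep():
    s=manip.get_state(); p=s["tcp_pos"]; r=Ro.from_quat(s["tool_rot"])
    print("t",round(s["time"],2),"tip book",((p[:2]-O)@np.c_[e1,e2]).round(4),"z",round(p[2]-TIP,4),"toolx",np.degrees(np.arctan2(*r.as_matrix()[[1,0],0])).round(1),"F",s["ft_force"].round(2),"q",s["q"].round(2))
    return p,r
E
python3 - <<'E'
from h import *
p,r=rep()
g=tcp(-.02,-.13,.14); n=12
# target tool x = e2, z down
G=Ro.from_matrix(np.c_[np.r_[e2,0],np.r_[e1,0],[0,0,-1]])
w=(r.inv()*G).as_rotvec(degrees=True); print(g,w)
for i in range(n):
    ri=r*Ro.from_rotvec(w*i/n,degrees=True)
    print(ri.inv().apply((g-p)/n).round(4),(w/n).round(2))
E
```

```text
t 0.1 tip book [-0.5857 -0.3693] z 0.2312 toolx 14.8 F [-0.58  0.03  0.7 ] q [-1.31  0.24 -0.01  1.32 -0.    1.57]
[ 0.58985179 -0.09534872  0.313     ] [-5.66105912e-02 -6.00162812e-02 -9.43657282e+01]
[ 0.0455 -0.0235  0.0076] [-0.   -0.01 -7.86]
[ 0.0483 -0.017   0.0076] [-0.   -0.01 -7.86]
[ 0.0501 -0.0103  0.0076] [-0.   -0.01 -7.86]
[ 0.0511 -0.0033  0.0076] [-0.   -0.01 -7.86]
[0.051  0.0037 0.0076] [-0.   -0.01 -7.86]
[0.0501 0.0107 0.0076] [-0.   -0.01 -7.86]
[0.0481 0.0174 0.0076] [-0.   -0.01 -7.86]
[0.0453 0.0238 0.0076] [-0.   -0.01 -7.86]
[0.0416 0.0298 0.0076] [-0.   -0.01 -7.86]
[0.0371 0.0352 0.0076] [-0.   -0.01 -7.86]
[0.032  0.04   0.0076] [-0.   -0.01 -7.86]
[0.0262 0.044  0.0076] [-0.   -0.01 -7.86]
```

Emit:
move_arm(rows=[0.0455,-0.0235,0.0076,0,0,-7.86,0,0.0483,-0.017,0.0076,0,0,-7.86,0,0.0501,-0.0103,0.0076,0,0,-7.86,0,0.0511,-0.0033,0.0076,0,0,-7.86,0,0.051,0.0037,0.0076,0,0,-7.86,0,0.0501,0.0107,0.0076,0,0,-7.86,0,0.0481,0.0174,0.0076,0,0,-7.86,0,0.0453,0.0238,0.0076,0,0,-7.86,0,0.0416,0.0298,0.0076,0,0,-7.86,0])

```text
time: 1.23
tcp_pos: [0.4771, -0.1972, 0.3359]
tool_rot: [0.732, 0.681, -0.0, -0.0]
ft_force: [0.6, -0.1, 0.9]
gripper_width: 0.0
grasp_force: 0.0
```

Emit:
move_arm(rows=[0.0371,0.0352,0.0076,0,0,-7.86,0,0.032,0.04,0.0076,0,0,-7.86,0,0.0262,0.044,0.0076,0,0,-7.86,0,0,0,0,0,0,0,0,0,0,0,0,0,0,0])

```text
time: 1.85
tcp_pos: [0.5897, -0.0956, 0.3129]
tool_rot: [0.58, 0.815, -0.0, -0.001]
ft_force: [-1.0, -0.9, 0.8]
gripper_width: -0.0001
grasp_force: 0.0
```

```bash
python3 - <<'E'
from h import *
import cv2
rep()
for n in ("scene",):
    p,d=manip.camera(n); cv2.imwrite(f"pics/{n}1.png",p[:,:,::-1])
p,d=manip.camera("wrist"); cv2.imwrite("pics/wrist1.png",p[:,:,::-1])
E
```

```text
t 1.85 tip book [-0.0202 -0.1302] z 0.1399 toolx 109.1 F [-1.   -0.9   0.84] q [-0.16  0.4  -0.01  1.16 -0.    1.08]
```

View pics/scene1.png

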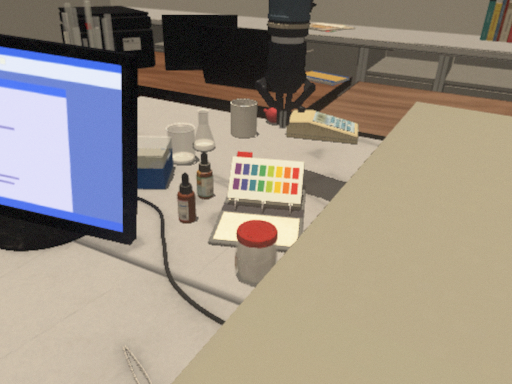

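Scene view: the closed gripper is at (283,120), behind and above the raised leaf, and clear of everything. Next I lower it and push the leaf upright.

Emit:
move_arm(rows=[0,0,0.0425,0,0,0,0,0,0,0.0425,0,0,0,0,0.03,0,0,0,0,0,0,0.0125,0,-0.006,0,0,0,0,0.0125,0,-0.006,0,0,0,0,0.0125,0,-0.006,0,0,0,0,0.0125,0,-0.006,0,0,0,0,0.0125,0,-0.006,0,0,0,0])

```text
time: 2.95
tcp_pos: [0.5595, -0.0075, 0.2591]
tool_rot: [0.58, 0.815, 0.0, -0.0]
ft_force: [-0.2, -0.4, -0.0]
gripper_width: -0.0002
grasp_force: 0.4
```

```bash
python3 - <<'E'
from h import *
import cv2
rep()
a,_=manip.camera("scene"); b,_=manip.camera("top")
cv2.imwrite("pics/s2.png",np.vstack([cv2.resize(a[80:300,130:400],None,fx=1.36,fy=1.36),cv2.resize(b[100:260,140:360],(367,267))])[:,:,::-1])
E
```

```text
t 2.95 tip book [-0.0198 -0.037 ] z 0.0861 toolx 109.2 F [-0.21 -0.38 -0.02] q [-0.01  0.38 -0.19  0.99  0.    1.22]
```

View pics/s2.png

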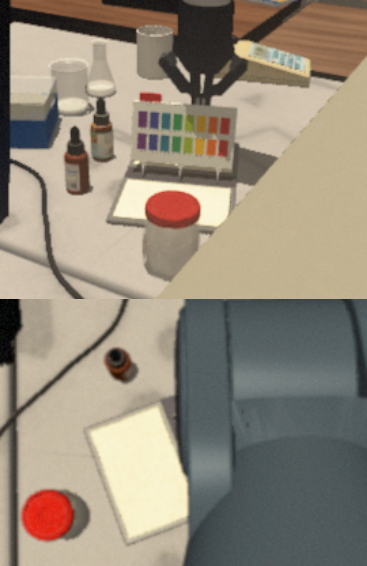

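The leaf is nearly upright ahead of the fingers, in the scene crop at (180,135). The bottles and jar are untouched. Next I take it past vertical along the arc.

Emit:
move_arm(rows=[0.0135,0,-0.006,0,0,0,0,0.0135,0,-0.006,0,0,0,0,0.0114,0,0.001,0,0,0,0,0.0114,0,0.002,0,0,0,0,0.0106,0,0.004,0,0,0,0,0.0106,0,0.005,0,0,0,0,0.0091,0,0.0065,0,0,0,0,0.0091,0,0.0075,0,0,0,0])

```text
time: 4.05
tcp_pos: [0.5302, 0.0765, 0.2439]
tool_rot: [0.58, 0.815, -0.0, -0.0]
ft_force: [-0.4, -1.1, 0.3]
gripper_width: -0.0003
grasp_force: 0.3
```

```bash
python3 - <<'E'
from h import *
import cv2
rep()
a,_=manip.camera("scene"); b,_=manip.camera("top")
cv2.imwrite("pics/s3.png",np.vstack([cv2.resize(a[80:300,130:400],None,fx=1.36,fy=1.36),cv2.resize(b[100:260,140:360],(367,267))])[:,:,::-1])
E
```

```text
t 4.05 tip book [-0.0199  0.0519] z 0.0709 toolx 109.1 F [-0.4  -1.12  0.32] q [ 0.14  0.36 -0.27  0.94  0.    1.38]
```

View pics/s3.png

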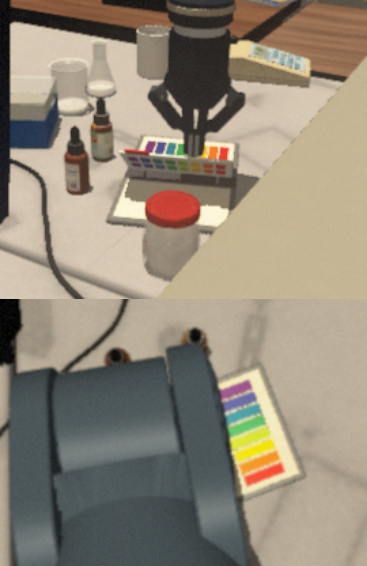

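The leaf is about 45° past vertical over the left page, near (185,165) in the scene crop, and the measured force is about 1 N. I carry on downward.

Emit:
move_arm(rows=[0.007,0,0.008,0,0,0,0,0.006,0,0.009,0,0,0,0,0.005,0,0.01,0,0,0,0,0.003,0,0.01,0,0,0,0,0.001,0,0.008,0,0,0,0,0,0,0.004,0,0,0,0,0,0,0,0,0,0,0])

```text
time: 5.03
tcp_pos: [0.5232, 0.0966, 0.1952]
tool_rot: [0.58, 0.815, -0.0, -0.0]
ft_force: [0.2, -0.6, 0.4]
gripper_width: -0.0002
grasp_force: 0.0
```

Emit:
move_arm(rows=[0,0,0.003,0,0,0,0,0,0,0.002,0,0,0,0,0,0,0.001,0,0,0,0,0,0,0,0,0,0,0])

```text
time: 5.52
tcp_pos: [0.5232, 0.0967, 0.1895]
tool_rot: [0.58, 0.815, -0.0, -0.0]
ft_force: [-0.8, -0.9, 0.0]
gripper_width: 0.0003
grasp_force: 0.0
```

```bash
python3 -c "
from h import *
rep()"
```

```text
t 5.53 tip book [-0.0198  0.0733] z 0.0165 toolx 109.1 F [-0.84 -0.94  0.02] q [ 0.18  0.41 -0.36  0.8   0.    1.42]
```

Next I press in 1 mm steps until the force rises.

Emit:
move_arm(rows=[0,0,0.001,0,0,0,0,0,0,0.001,0,0,0,0,0,0,0,0,0,0,0])

```text
time: 5.9
tcp_pos: [0.5232, 0.0968, 0.1875]
tool_rot: [0.58, 0.815, 0.0, -0.0]
ft_force: [-0.8, -0.5, 0.7]
gripper_width: -0.0
grasp_force: 0.0
```

Emit:
move_arm(rows=[0,0,0.001,0,0,0,0,0,0,0,0,0,0,0])

```text
time: 6.15
tcp_pos: [0.5232, 0.0968, 0.1873]
tool_rot: [0.58, 0.815, 0.0, 0.0]
ft_force: [-3.3, -0.1, 10.4]
gripper_width: 0.0003
grasp_force: 5.3
```

The force is 10 N with the tip at 14 mm, so the leaf is on its stop. I lift straight up, move clear and check.

Emit:
move_arm(rows=[0,0,-0.01,0,0,0,0,0,0,-0.03,0,0,0,0,0,0,-0.05,0,0,0,0,0,0,-0.05,0,0,0,0,-0.05,0,-0.02,0,0,0,0,-0.06,0,0,0,0,0,0,-0.06,0,0,0,0,0,0,-0.06,0,0,0,0,0,0,-0.06,0,0,0,0,0,0,0,0,0,0,0,0,0])

```text
time: 7.4
tcp_pos: [0.619, -0.1811, 0.346]
tool_rot: [0.581, 0.814, -0.0, 0.0]
ft_force: [-0.2, 1.0, -0.0]
gripper_width: 0.0002
grasp_force: 0.0
```

```bash
python3 - <<'E'
from h import *
import cv2
rep()
a,_=manip.camera("scene"); b,d=manip.camera("top"); P=manip.camera_params("top")
np.savez("top4.npz",p=b,d=d,K=P["intrinsics"],E=P["extrinsics"])
W,_,_=cloud("top4.npz"); 
X=(W[...,:2]-O)@np.c_[e1,e2]
for y in (.03,.05,.07,.09,.1): 
    m=(abs(X[...,1]-y)<.006)&(abs(X[...,0]+.02)<.045)&(d>0); print(y,m.sum(),np.median(W[m][:,2]) if m.any() else None)
cv2.imwrite("pics/s4.png",np.vstack([cv2.resize(a[80:300,130:400],None,fx=1.36,fy=1.36),cv2.resize(b[100:260,140:360],(367,267))])[:,:,::-1])
E
```

```text
t 7.4 tip book [-0.0207 -0.2206] z 0.173 toolx 108.9 F [-0.21  0.97 -0.  ] q [-0.28  0.47  0.18  1.28 -0.    0.96]
0.03 223 0.014914043468291727
0.05 225 0.015099506253523853
0.07 223 0.015160104189740342
0.09 225 0.014855688288774371
0.1 216 0.014441789609944022
```

View pics/s4.png

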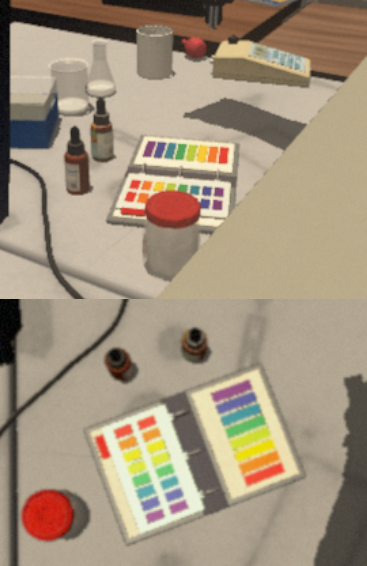

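The leaf lies flat on the left page, level at about 15 mm, with its tab at (103,446). The bottles and jar are standing and the arm is clear.

```bash
python3 -c "
from workcell import manip
print(manip.hand_in())"
```

```text
the job is handed in; nothing more can be done
None
```

The leaf lies flat on the left-hand page (measured level at about 15 mm), the book and all three bystanders look unmoved, the arm is clear, and the job was handed in at about 7.5 s with no verdict returned.

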